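Slide the loaded key tray home under the peg-rail shelf

ROBOT

A 6-joint arm with a two-finger parallel gripper is mounted at the origin on the work surface. World frame = base frame: x ahead of the robot, y to its left, z up, the work surface at z = 0. Lengths are in m, angles in degrees, forces in N, time in s.
With the tool pointing down it reaches from about 0.25 to 0.775 m from the base axis. Payload 4 kg.
Tool frame: the origin (TCP) lies between the finger pads; the fingertips stand 17 mm ahead of it and the grasp point (between the pads) lies 2 mm behind it (tcp_to_tips is the distance from the TCP to the fingertips, in m); z points along the fingers, y is the line along which they close (so a half turn about z gives the same grasp; the last joint's range is limited). The gripper opens to 94 mm and grips with 3 to 60 N. Pads are 16 mm wide; open, the fingers measure 119 mm over their backs; the gripper's body (75 mm by 177 mm) begins 78 mm behind the grasp point.
Start: joints at [-78.386, 4.996, 78.535, -0, 96.463, -5.907], TCP at [0.166, -0.525, 0.223] pointing down, gripper open.
Joint ranges: [-177.83, 177.83], [-43.37, 116.18], [15.69, 146.23], [-61.86, 241.86], [9.47, 152.12], [-147.06, 147.06]. Speed limits (degrees/s): [159.86, 159.86, 180, 180, 180, 180].

INTERFACE

Orientations are given as a 3x3 rotation matrix whose columns are the frame's x, y, z axes.
In Python, from plant import * gives the robot as it stands. The module is installed in compiled form; this text tells all that it offers.
- The arm moves only by the tool drive_tool, never from a script. Its argument "series" is a list of rows, each a list of 7 numbers: the shift along the tool's x, y, z in m, then the turn, a rotation vector about the tool's x, y, z in rad, then the opening, from 0 (shut) to 1 (fully open). A call has 1 to 8 rows; each row is the pose to reach, as a shift and turn from the pose commanded when the call began, along the tool's axes at that moment; what a row does not reach only later rows make up. A row lasts 1/8 s, in which the tool goes at most 62.5 mm and 10.7 degrees, less where a joint would pass 70% of its speed; a pose out of reach is approached as far as the arm can. A call with a gripper value outside its range is refused whole. The fingers move at their own pace and stop on an object; the grip force is fixed at half the most. Time passes only in rows, so rows that repeat a pose let the fingers close. It gives the time, the measured TCP pose, the force, the opening and the grip force at its end, in the units of the state.
- state(): the state, without advancing time (a new reading comes with each control period).
- camera(name): name is "scene" or "top" or "wrist"; returns (picture, depth): 420x560x3 uint8, red, green, blue; 420x560 float32, m along the optical axis (not along the pixel's ray), 0 where there is no reading.
- camera_info(name): a dict with "fx", "fy", "cx", "cy" (pixels), "R" (3x3) and "t" (3): a world point X has camera coordinates R X + t; the wrist camera has in their place "T_tool_cam" (4x4, takes a point from camera to tool coordinates, whose origin is the TCP and whose axes are the flange's). Camera axes: x right, y down, z forward; pixel columns grow to the right and rows downward; lengths in m; the calibration is good to about 2 mm. The wrist camera is an equidistant fisheye: a pixel r from the principal point sees the ray r / f radians off the axis. A picture is of the moment at which its call begins: read the wrist's pose just before it. camera_info takes no time and is no camera call.
- sign_off(): hands the job in; it is judged then, once.
Trained networks look in the newest picture that a camera, given by its name, has taken for a name from the list of things; names that differ only in an ending like _2 or _b are one class to them, and where a whole thing is asked for, a point or a joint stands for the part that bears it (a point fixed in the world has none). Each returns a list of dicts, best first, with "confidence" (0 to 1); they miss things now and then, are a little off and sometimes report something else, mostly with a low value. They report only what shows in the picture. A call takes as long as a camera call. They do not tell look-alikes from the thing itself.
- find_in(name, camera): "rect" ([left, top, width, height] in pixels, round what is visible of it).
- trace(name, camera): "region" (420x560 bool, what is visible of it) and "rect" ([left, top, width, height] in pixels, round what is visible of it).
The state is a dict: "t": time; "q": joint angles; "joint_velocities": joint speeds; "joint_efforts": joint torques, N m; "tcp_pos": TCP position; "ee_rot": TCP orientation; "contact_force": force on the tool from outside, world axes, zero at the start; "wrist_torque": the same for the moment, N m; "width": finger opening in m; "finger_force": force on a finger pad.
Only numpy, scipy, OpenCV 4.12 (cv2) and the standard library are available. Lean on these libraries where they do the work, as an engineer would, in place of code of your own. Each camera call takes 0.05 s, during which the arm holds its last target. There are 200 camera calls.

TASK

Take the red key tray by its wooden handle and slide it along the table, without lifting it off, through the open middle bay under the slatted shelf until its far edge sits fully home and square against the stop at the back of the bay. The grey cup must stay standing in the tray and the copper key must stay in it; leave everything else where it is.

Things in the scene. Friction and masses are not known exactly. Their poses are not given: they have to be found in the camera images.
- tray: Red open tray, 125 (x) by 120 (y) mm, rim 22 mm high, walls and floor 6 mm, 0.36 to 0.6 kg, loose on the table. Origin: centre of the red box's underside; z up. A dark wooden handle leaves its -x wall: 18 mm thick (y), 12 to 44 mm above the table, ending at x = -137.5 mm. It enters the bay +x side first; home, its origin is 7.5 mm to +x of the rack's, the handle and 20 mm of tray outside.
- tray_grip (a point): Middle of the part of the handle to grip: on the tray at x = -118 mm, y = 0, 28 mm above the tray's underside; pinch across the tray's y from above. The handle is free on both sides.
- rack: Fixed maple rack, 438 mm wide (y), 135 mm deep (x -35 to +100 mm). Origin: at table height in the middle bay; x points into the bay, away from the robot. Slatted shelf, underside 80, top 94 mm high, over three bays; fabric boxes fill the outer two. The middle bay is open, 146 mm wide between cheeks at y = +-73 mm. On the shelf's back edge, a rail with four upright pegs up to 186 mm high.
- bay_mouth (a point): Middle of the bay's front opening at table height, under the front edge of the shelf (rack x = -35 mm).
- bay_stop (a point): Middle of the near face of the rigid stop batten across the back of the bay, at table height (rack x = +70 mm); the batten is 25 mm high.
- cup: Grey ceramic trinket cup, 64 mm across the rim, 55 mm tall, 0.13 to 0.21 kg, standing loose on the tray's floor, so its rim is 61 mm above the table and passes 19 mm below the shelf. Origin: centre of its underside, z up.
- key: Copper mailbox key, about 70 mm long (its x), 24 mm wide, 5 mm thick, lying loose on the tray's floor beside the cup. Origin: underside, middle of its length.
- fob: Green enamel key fob, 71 mm long, 52 mm wide, 8 mm thick, lying loose on top of the shelf. Bystander. Origin: underside centre of its disc.
- shoehorn: Silver-plated shoehorn, about 205 mm long, 40 mm wide, 8 mm thick, lying loose on top of the shelf along its length. Bystander. Origin: underside, near mid-length.
- tin: Blue shoe polish tin with a pale metal top, 84 mm across, 35 mm tall, loose on the table to one side. Bystander. Origin: centre of its underside.
- brush: Shoe brush with a dark wooden back, 150 x 50 x 40 mm, loose on the table to one side. Bystander. Origin: centre of its underside, x along its length.
- case: Grey hard-shell glasses case, 160 x 60 x 45 mm, loose on the table to one side. Bystander. Origin: centre of its underside, x along its length.
Things that resemble listed ones, but are neither listed nor needed, are in the scene too. Of the things shaped like the tray, the red one is meant.

How it is judged:
By the outcome, as a careful person would: the job done as asked, in the order asked, and still so for the second after the job is handed in, with the robot touching nothing.
It also fails if it takes over 38 s, if anything falls off the work surface, if the arm or the gripper's body presses on something with over 40 N, if the wrist force passes 120 N, or if a joint passes its speed limit or range.

## Working session

There is one attempt and no reset: what is moved stays moved. The work goes in short steps, Python scripts to look and compute and a tool call to move; the robot and the scene stay as the last step left them, time stands still between calls to the robot, and variables do not carry over. Pictures are saved under pics/ and viewed, at most 10 in all, crops included, and the job is handed in when it is done.

Besides the shell and the picture viewer there is one more tool, called by a JSON object that holds its "op" and its "data". drive_tool: Moves the arm, as the interface text tells. Its arguments: {"type":"object","properties":{"series":{"type":"array"}},"required":["series"]}

```bash
mkdir -p pics
cat > h.py <<'E'
from plant import *
import numpy as np, cv2
def snap(cam,fn):
    p,d=camera(cam); cv2.imwrite('pics/'+fn,p[:,:,::-1]); return p,d
def world(cam,d):
    i=camera_info(cam); v,u=np.mgrid[:420,:560]
    c=np.stack([(u-i['cx'])/i['fx']*d,(v-i['cy'])/i['fy']*d,d],-1)
    return (c-np.array(i['t']))@np.array(i['R'])
E
python3 - <<'E'
from h import *
p,d=snap('top','top1.png'); W=world('top',d)
for n in ['tray','rack','cup','key','tray_grip']:
    for r in trace(n,'top')[:3]:
        m=r['region']&(d>0); P=W[m]
        print(n,round(r['confidence'],2),np.round(r['rect']),np.round(np.median(P,0),3),np.round(np.percentile(P,[2,98],0),3).tolist(),p[m].mean(0).round())
p,d=snap('scene','scene1.png')
s=state();print(s['t'],s['tcp_pos'],s['ee_rot'],s['width'])
E
```

```text
tray 0.74 [275. 168.  51.  73.] [ 0.516 -0.076  0.008] [[0.412, -0.145, 0.002], [0.6, -0.02, 0.046]] [151.  55.  44.]
tray 0.66 [112. 277.  55.  77.] [0.165 0.358 0.007] [[0.095, 0.282, 0.002], [0.274, 0.415, 0.045]] [152. 114. 120.]
tray 0.56 [187. 223.  77.  57.] [0.375 0.1   0.007] [[0.305, 0.028, 0.001], [0.434, 0.206, 0.045]] [132.  76. 123.]
rack 0.7 [195.  63. 174.  90.] [ 0.757 -0.022  0.093] [[0.672, -0.237, -0.001], [0.819, 0.188, 0.182]] [137. 109.  77.]
cup 0.79 [285. 174.  21.  21.] [ 0.551 -0.071  0.019] [[0.517, -0.097, 0.008], [0.573, -0.042, 0.063]] [124. 105.  95.]
tray_grip 0.98 [185. 221.  81.  57.] [0.373 0.1   0.007] [[0.304, 0.028, 0.001], [0.432, 0.204, 0.045]] [133.  76. 124.]
tray_grip 0.94 [112. 280.  57.  73.] [0.166 0.359 0.007] [[0.094, 0.282, 0.001], [0.276, 0.416, 0.045]] [151. 113. 119.]
tray_grip 0.71 [276. 167.  50.  72.] [ 0.516 -0.075  0.008] [[0.412, -0.143, 0.002], [0.599, -0.022, 0.046]] [152.  55.  44.]
0.35 [ 0.16554128 -0.52438432  0.22224405] [[ 9.53615174e-01  3.01028384e-01 -1.09313670e-04]
 [ 3.01028403e-01 -9.53615083e-01  4.15979551e-04]
 [ 2.09784877e-05 -4.29590931e-04 -9.99999908e-01]] 0.09386935374502733
```

```bash
python3 -c "
import cv2
a=cv2.imread('pics/top1.png')[40:260,150:420];cv2.imwrite('pics/top1c.png',cv2.resize(a,None,fx=2.7,fy=2.7,interpolation=2))"
```

```text
(no output)
```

View pics/top1c.png

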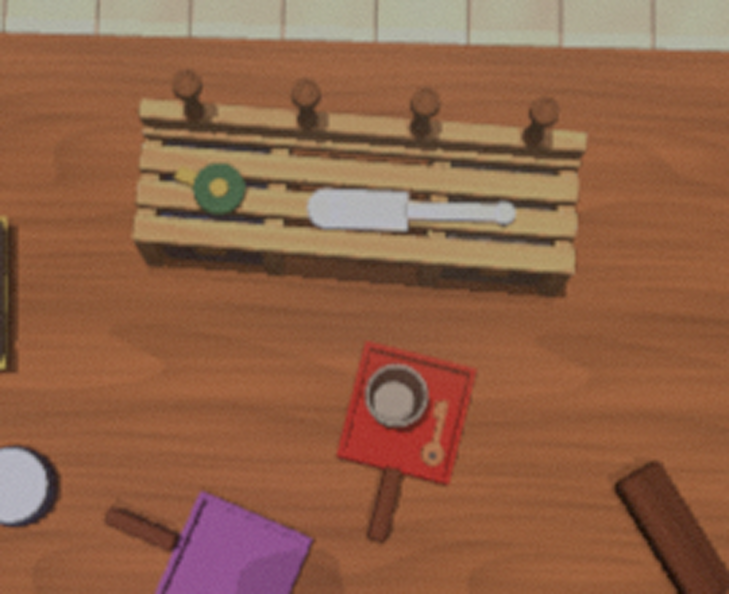

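View pics/scene1.png

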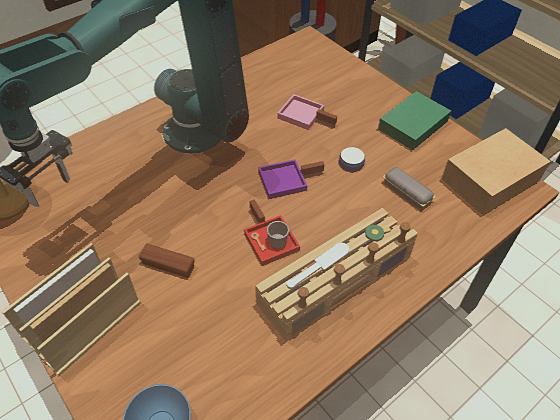

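The top view (crop) shows the rack across the top with its bays facing the robot. The red tray is in front at about (405,415), with the cup inside, the key on its right side, and the handle pointing towards the robot at (385,505). The purple and pink trays are look-alikes. Next I measure the tray and rack poses.

```bash
cat >> h.py <<'E'
def rect(P):
    (c,s,a)=cv2.minAreaRect((P[:,:2]*1000).astype(np.float32)); return np.round(c,1),np.round(s,1),round(a,2)
def tray(cam,p,d):
    W=world(cam,d); f=p.astype(int)
    red=(f[...,0]>110)&(f[...,1]<70)&(f[...,2]<70)&(d>0)&(W[...,0]>.4)&(W[...,2]<.03)
    red=cv2.morphologyEx(red.astype(np.uint8),cv2.MORPH_OPEN,np.ones((2,2)))>0
    return red,W
E
python3 - <<'E'
from h import *
for cam in ['top','scene']:
    p,d=camera(cam); red,W=tray(cam,p,d); P=W[red]
    print(cam,red.sum(),'tray',rect(P),P[:,2].max())
    box=(W[...,0]>.35)&(W[...,0]<.62)&(W[...,1]>-.16)&(W[...,1]<0)
    h=box&(W[...,2]>.038)&(W[...,2]<.05)&(p[...,0]<110); h&=cv2.erode((d>0).astype(np.uint8),np.ones((3,3)))>0
    H=W[h&(W[...,0]<.475)]; print('handle',rect(H),len(H),H[:,2].mean())
    for band in [(.085,.1)]:
        S=(W[...,2]>band[0])&(W[...,2]<band[1])&(W[...,0]>.6)&(W[...,0]<.9)&(abs(W[...,1])<.3)
        S=cv2.morphologyEx(S.astype(np.uint8),cv2.MORPH_OPEN,np.ones((2,2)))>0
        print('shelf',rect(W[S]),S.sum())
        # front edge line fit
        Q=W[S]; ys=np.linspace(Q[:,1].min()+.02,Q[:,1].max()-.02,30); E=[]
        for a,b in zip(ys[:-1],ys[1:]):
            q=Q[(Q[:,1]>=a)&(Q[:,1]<b)]
            if len(q): E.append(((a+b)/2,q[:,0].min()))
        E=np.array(E); k=np.polyfit(E[:,0],E[:,1],1); print('front x=',k, 'yaw',np.degrees(np.arctan(-k[0])))
    rl=(W[...,2]>.1)&(W[...,2]<.2)&(W[...,0]>.7)&(W[...,0]<.9)&(abs(W[...,1])<.25)
    print('rail/pegs',rect(W[rl]))
E
```

```text
top 1257 tray (array([476.7, -74.3]), array([124.9, 235.2]), 78.43) 1.100327453069012
handle (array([436.1, -59.5]), array([17.4, 71.4]), 76.93) 137 0.0435827409669707
shelf (array([596.2, -34.7]), array([463. , 449.8]), 88.71) 4984
front x= [0.0219803  0.66607956] yaw -1.259175717269144
rail/pegs (array([759.4, -25.9]), array([436.9, 112.1]), 86.65)
scene 61 tray (array([553.5, -92. ]), array([57.1, 29.6]), 19.37) 0.015610935754220581
handle (array([441. , -68.1]), array([ 9.2, 66.2]), 84.76) 20 0.04222096117770498
shelf (array([ 860.5, -246.5]), array([ 329.4, 1079.7]), 27.37) 3754
front x= [0.05223942 0.68031653] yaw -2.990379789400847
rail/pegs (array([756.1, -25.7]), array([439.5, 120.8]), 87.65)
```

```bash
cat >> h.py <<'E'
def big(m,k=1):
    n,l,s,_=cv2.connectedComponentsWithStats(m.astype(np.uint8)); o=np.argsort(-s[1:,4])[:k]+1
    return np.isin(l,o)
def pca(P):
    c=P[:,:2].mean(0);u=np.linalg.svd(P[:,:2]-c,full_matrices=False)[2][0]; return c,u
def traypose(W,p,d,lim=None):
    f=p.astype(int)
    red=(f[...,0]>90)&(f[...,0]-f[...,1]>70)&(f[...,1]<75)&(f[...,2]<65)&(d>0)&(W[...,2]<.03)&(W[...,2]>-.01)&(W[...,0]>.4)
    red=big(red); rim=W[red&(W[...,2]>.012)]
    return red,rim
E
python3 - <<'E'
from h import *
p,d=camera('top'); W=world('top',d)
red,rim=traypose(W,p,d); print(red.sum(),len(rim),'red',rect(W[red]),'rim',rect(rim),rim[:,2].max())
x,y,z=W[...,0],W[...,1],W[...,2]
h=big((z>.036)&(z<.05)&(x>.38)&(x<.48)&(abs(y+.06)<.05)); print('handle',rect(W[h]),pca(W[h]))
S=big((z>.084)&(z<.115)&(x>.62)&(x<.85)&(abs(y+.02)<.25)); print('shelf',rect(W[S]))
# front slat edge from max row pixels per column
E=[]
for u in np.where(S.any(0))[0][4:-4]:
    v=np.where(S[:,u]&(z[:,u]<.097))[0].max(); E.append(W[v,u])
E=np.array(E); k=np.polyfit(E[:,1],E[:,0],1)
g=abs(E[:,0]-np.polyval(k,E[:,1]))<.005; k=np.polyfit(E[g,1],E[g,0],1); print('front',k,np.degrees(np.arctan(-k[0])),g.mean(),E[:,1].min(),E[:,1].max(),E[:,2].mean())
# cheeks: points between z .01 & .07 under front edge
C=(z>.015)&(z<.075)&(x>.62)&(x<.74)&(abs(y+.02)<.25)
print('low', np.round(np.sort(W[C][:,1])[::8],3), W[C][:,0].mean())
cup=big((z>.045)&(z<.07)&(x>.48)&(x<.62)&(abs(y+.07)<.08)); print('cup',rect(W[cup]))
E
```

```text
1260 374 red (array([533.8, -82.6]), array([124.4, 124.5]), 76.52) rim (array([534.3, -82.1]), array([120.2, 124.4]), 76.84) 0.02692285902746182
handle (array([437.5, -59.7]), array([17.4, 74.1]), 76.96) (array([ 0.43740356, -0.05966461]), array([-0.97412365,  0.22601574]))
shelf (array([726.2, -23.9]), array([439. , 100.8]), 87.03)
front [0.05330617 0.67864175] -3.0513306629925947 1.0 -0.23446868577965818 0.18672664834034725 0.08902793150168316
low [-0.239 -0.236 -0.233 -0.228 -0.225 -0.224 -0.223 -0.222 -0.219 -0.215
 -0.212 -0.209 -0.206 -0.2   -0.196 -0.193 -0.188 -0.185 -0.181 -0.178
 -0.175 -0.173 -0.168 -0.165 -0.16  -0.154 -0.151 -0.148 -0.145 -0.141
 -0.138 -0.135 -0.13  -0.126 -0.121 -0.117 -0.11  -0.107 -0.103 -0.099
 -0.097 -0.095  0.049  0.052  0.056  0.06   0.064  0.068  0.073  0.076
  0.079  0.082  0.087  0.092  0.096  0.101  0.104  0.108  0.111  0.115
  0.118  0.122  0.125  0.13   0.133  0.138  0.142  0.145  0.148  0.152
  0.156  0.16   0.164  0.169  0.173  0.178  0.179  0.181  0.184  0.187
  0.191  0.195] 0.6940368024801357
cup (array([546.4, -69.5]), array([62.1, 59.8]), 1.0)
```

{"op": "drive_tool", "data": {"series": [[0.023, -0.022, 0, 0, 0, 0.06, 1], [0.061, -0.059, 0, 0, 0, 0.13, 1], [0.103, -0.1, 0, 0, 0, 0.21, 1], [0.145, -0.141, 0, 0, 0, 0.29, 1], [0.188, -0.182, 0, 0, 0, 0.37, 1], [0.23, -0.223, 0, 0, 0, 0.45, 1], [0.272, -0.263, 0, 0, 0, 0.5, 1], [0.314, -0.304, 0, 0, 0, 0.534, 1]]}}

```text
t: 1.5
tcp_pos: [0.3741, -0.1384, 0.2229]
ee_rot: [[0.974, -0.228, 0.001], [-0.228, -0.974, -0.001], [0.002, 0.001, -1.0]]
contact_force: [0.4, -0.2, -0.1]
width: 0.0936
finger_force: 0.0
```

```bash
cat >> h.py <<'E'
def to(x,y,z,yaw=None):
    s=state(); R=np.array(s['ee_rot']); print('t',round(s['t'],2),'tcp',np.round(s['tcp_pos'],4),'yaw',np.degrees(np.arctan2(R[1,0],R[0,0])).round(2),'tilt',R[2].round(4),'F',np.round(s['contact_force'],1),'w',s['width'],s['finger_force'])
    print('tool shift',np.round(R.T@(np.array([x,y,z])-s['tcp_pos']),4))
E
python3 -c "
from h import *
to(.4195,-.0556,.15)"
```

```text
t 1.5 tcp [ 0.3741 -0.1384  0.2229] yaw -13.17 tilt [ 1.5e-03  5.0e-04 -1.0e+00] F [ 0.4 -0.2 -0.1] w 0.09362009864440404 0.0
tool shift [ 0.0252 -0.091   0.0729]
```

{"op": "drive_tool", "data": {"series": [[0.012, -0.045, 0.03, 0, 0, 0, 1], [0.02, -0.075, 0.06, 0, 0, 0, 1], [0.025, -0.091, 0.073, 0, 0, 0, 1], [0.025, -0.091, 0.073, 0, 0, 0, 1]]}}

```text
t: 2.0
tcp_pos: [0.4178, -0.0561, 0.1483]
ee_rot: [[0.975, -0.224, -0.003], [-0.224, -0.975, 0.001], [-0.003, 0.0, -1.0]]
contact_force: [0.2, 0.7, -0.2]
width: 0.0938
finger_force: 0.0
```

Run:
```python
from h import *
s=state(); p,d=snap('wrist','w1.png'); i=camera_info('wrist'); print({k:np.round(v,3).tolist() for k,v in i.items()})
v,u=np.mgrid[:420,:560]; a=(u-i['cx'])/i['fx']; b=(v-i['cy'])/i['fy']; r=np.hypot(a,b)+1e-9
t=np.minimum(np.tan(np.minimum(r,1.5)),20)/r*d; c=np.stack([a*t,b*t,d],-1); T=np.array(i['T_tool_cam'])
R=np.array(s['ee_rot']); W=(c@T[:3,:3].T+T[:3,3])@R.T+s['tcp_pos']
x,y,z=W[...,0],W[...,1],W[...,2]
h=(z>.036)&(z<.05)&(x>.37)&(x<.50)&(abs(y+.06)<.05)&(d>0)
try:
  h=big(h); print('handle',rect(W[h]),pca(W[h]),h.sum(),np.argwhere(h).mean(0))
except Exception as e: print(e)
to(.4195,-.0556,.026)
```

```text
{'fx': 325.192, 'fy': 325.192, 'cx': 283.925, 'cy': 206.651, 'T_tool_cam': [[0.001, -0.972, -0.235, 0.067], [1.0, 0.001, 0.0, 0.0], [-0.0, -0.235, 0.972, -0.163], [0.0, 0.0, 0.0, 1.0]]}
handle (array([436.2, -58.5]), array([17.8, 74.7]), 77.39) (array([ 0.43724046, -0.05909158]), array([-0.97463264,  0.22381067])) 1851 [186.39005943 281.80388979]
t 2.05 tcp [ 0.4182 -0.057   0.1494] yaw -13.01 tilt [-7.e-04  5.e-04 -1.e+00] F [-0.3  0.2  0.9] w 0.0942803270975706 0.0
tool shift [ 0.001  -0.0017  0.1234]
```

View pics/w1.png

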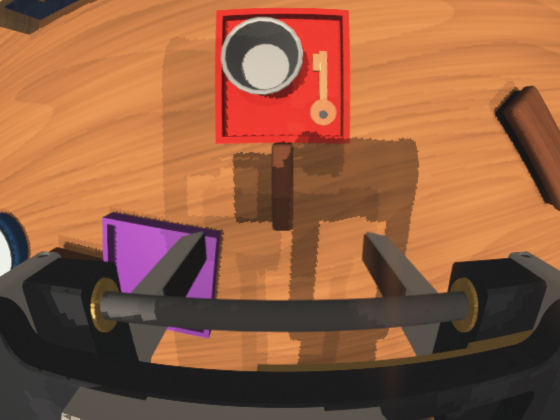

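The wrist picture shows the handle centred between the fingers at about (282,186) and parallel to them. The purple tray sits to the left, clear of the finger. I descend and grip.

{"op": "drive_tool", "data": {"series": [[0.001, -0.001, 0.035, 0, 0, 0, 1], [0.001, -0.001, 0.08, 0, 0, 0, 1], [0.001, -0.001, 0.11, 0, 0, 0, 1], [0.001, -0.001, 0.123, 0, 0, 0, 1], [0.001, -0.001, 0.123, 0, 0, 0, 0.6], [0.001, -0.001, 0.123, 0, 0, 0, 0.2], [0.001, -0.001, 0.123, 0, 0, 0, 0], [0.001, -0.001, 0.123, 0, 0, 0, 0]]}}

```text
t: 3.05
tcp_pos: [0.4202, -0.0565, 0.0273]
ee_rot: [[0.974, -0.226, 0.002], [-0.226, -0.974, -0.001], [0.002, 0.0, -1.0]]
contact_force: [0.7, -0.1, 0.4]
width: 0.0575
finger_force: 0.0
```

{"op": "drive_tool", "data": {"series": [[0, 0, 0, 0, 0, 0, 0], [0, 0, 0, 0, 0, 0, 0]]}}

```text
t: 3.3
tcp_pos: [0.4196, -0.0563, 0.0265]
ee_rot: [[0.974, -0.226, 0.0], [-0.226, -0.974, -0.0], [0.0, 0.0, -1.0]]
contact_force: [-0.3, 0.1, 0.8]
width: 0.0376
finger_force: 0.0
```

Run:
```python
from h import *
to(.602,-.018,.026)
p,d=camera('top'); W=world('top',d); x,y,z=W[...,0],W[...,1],W[...,2]
red,rim=traypose(W,p,d); print(rect(W[red]),rect(rim))
cup=big((z>.045)&(z<.07)&(x>.5)&(x<.62)&(abs(y+.07)<.05)); print('cup',rect(W[cup]))
```

```text
t 3.3 tcp [ 0.4196 -0.0563  0.0265] yaw -13.07 tilt [ 1.e-04  1.e-04 -1.e+00] F [-0.3  0.1  0.8] w 0.03760043011359071 0.0
tool shift [ 0.169  -0.0785  0.0005]
(array([548.5, -85.9]), array([122.8,  95. ]), 77.26) (array([548.9, -85.4]), array([119.7,  94.3]), 77.2)
cup (array([546.5, -69.5]), array([63.2, 60. ]), 1.4)
```

{"op": "drive_tool", "data": {"series": [[0, 0, 0, 0, 0, 0, 0], [0, 0, 0, 0, 0, 0, 0], [0, 0, 0, 0, 0, 0, 0], [0, 0, 0, 0, 0, 0, 0]]}}

```text
t: 3.85
tcp_pos: [0.4196, -0.056, 0.0264]
ee_rot: [[0.974, -0.226, -0.0], [-0.226, -0.974, 0.001], [-0.0, -0.001, -1.0]]
contact_force: [0.4, 1.9, -0.0]
width: 0.0179
finger_force: 30.0
```

Run:
```python
from h import *
to(.490,-.0121,.026)
```

```text
t 3.85 tcp [ 0.4196 -0.056   0.0264] yaw -13.05 tilt [-1.e-04 -5.e-04 -1.e+00] F [ 0.4  1.9 -0. ] w 0.01786688214146339 29.99597042798996
tool shift [ 0.0586 -0.0587  0.0004]
```

Gripped: width 18 mm, force 30 N. Next I slide gently to the point in front of the mouth, first half.

{"op": "drive_tool", "data": {"series": [[0.001, -0.001, 0, 0, 0, -0.002, 0], [0.002, -0.002, 0, 0, 0, -0.006, 0], [0.005, -0.005, 0, 0, 0, -0.014, 0], [0.008, -0.008, 0, 0, 0, -0.024, 0], [0.012, -0.012, 0, 0, 0, -0.036, 0], [0.016, -0.016, 0, 0, 0, -0.05, 0], [0.021, -0.021, 0, 0, 0, -0.065, 0], [0.026, -0.026, 0, 0, 0, -0.079, 0]]}}

```text
t: 4.85
tcp_pos: [0.4498, -0.0386, 0.0264]
ee_rot: [[0.989, -0.15, -0.003], [-0.15, -0.989, -0.003], [-0.002, 0.004, -1.0]]
contact_force: [-4.4, -3.9, 3.7]
width: 0.0179
finger_force: 30.1
```

Run:
```python
from h import *
to(.490,-.0121,.026)
```

```text
t 4.85 tcp [ 0.4498 -0.0386  0.0264] yaw -8.65 tilt [-0.0025  0.0037 -1.    ] F [-4.4 -3.9  3.7] w 0.017947830326279682 30.093812942504883
tool shift [ 0.0357 -0.0322  0.0002]
```

{"op": "drive_tool", "data": {"series": [[0.006, -0.005, 0, 0, 0, -0.017, 0], [0.012, -0.011, 0, 0, 0, -0.034, 0], [0.018, -0.016, 0, 0, 0, -0.051, 0], [0.024, -0.021, 0, 0, 0, -0.066, 0], [0.029, -0.026, 0, 0, 0, -0.08, 0], [0.033, -0.029, 0, 0, 0, -0.09, 0], [0.035, -0.031, 0, 0, 0, -0.096, 0], [0.035, -0.031, 0, 0, 0, -0.096, 0]]}}

```text
t: 5.85
tcp_pos: [0.4894, -0.0131, 0.0264]
ee_rot: [[0.998, -0.055, -0.002], [-0.055, -0.998, -0.003], [-0.002, 0.003, -1.0]]
contact_force: [-3.3, -4.9, 2.1]
width: 0.0179
finger_force: 30.1
```

Run:
```python
from h import *
to(.602,-.018,.026)
p,d=snap('top','top2.png'); W=world('top',d); x,y,z=W[...,0],W[...,1],W[...,2]
red,rim=traypose(W,p,d); print(rect(W[red]),rect(rim),red.sum())
cup=big((z>.045)&(z<.07)&(x>.5)&(x<.66)&(abs(y+.02)<.05)); print('cup',rect(W[cup]))
cv2.imwrite('pics/top2c.png',cv2.resize(cv2.imread('pics/top2.png')[80:240,190:360],None,fx=3.5,fy=3.5))
```

```text
t 5.85 tcp [ 0.4894 -0.0131  0.0264] yaw -3.16 tilt [-0.0019  0.0031 -1.    ] F [-3.3 -4.9  2.1] w 0.017887290301783994 30.061355531215668
tool shift [ 0.1127 -0.0013  0.0002]
(array([636. , -22.3]), array([121.5,  69. ]), 85.77) (array([635.7, -23.2]), array([119.6,  69. ]), 86.1) 476
cup (array([622.9,  -7.1]), array([61.4, 47.7]), 81.01)
```

View pics/top2c.png

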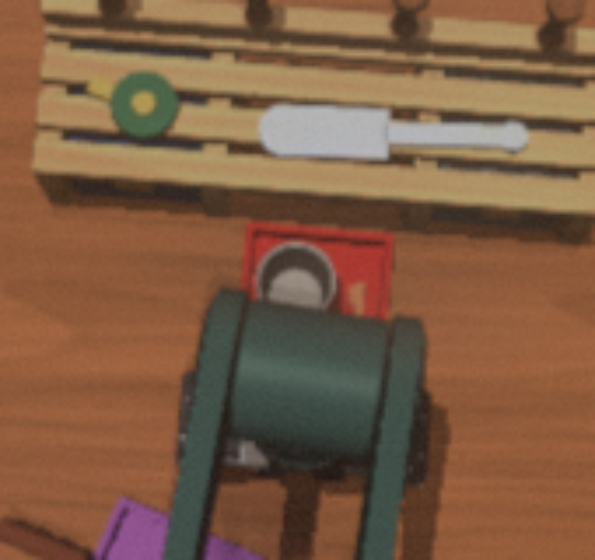

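The tray is square to the bay mouth and centred between the cheeks, with the cup upright and the key in the tray. I slide it in.

{"op": "drive_tool", "data": {"series": [[0.001, 0, 0, 0, 0, 0, 0], [0.004, 0, 0, 0, 0, 0, 0], [0.009, 0, 0, 0, 0, 0, 0], [0.016, 0, 0, 0, 0, 0, 0], [0.024, 0, 0, 0, 0, 0, 0], [0.032, -0.001, 0, 0, 0, 0, 0], [0.04, -0.001, 0, 0, 0, 0, 0], [0.048, -0.001, 0, 0, 0, 0, 0]]}}

```text
t: 6.9
tcp_pos: [0.5348, -0.0131, 0.0264]
ee_rot: [[0.999, -0.054, -0.008], [-0.054, -0.999, -0.0], [-0.008, 0.001, -1.0]]
contact_force: [-11.3, 0.4, 9.4]
width: 0.0178
finger_force: 30.0
```

{"op": "drive_tool", "data": {"series": [[0.008, 0, 0, 0, 0, 0, 0], [0.016, 0, 0, 0, 0, 0, 0], [0.024, 0, 0, 0, 0, 0, 0], [0.032, 0, 0, 0, 0, 0, 0], [0.039, 0, 0, 0, 0, 0, 0], [0.045, 0, 0, 0, 0, 0, 0], [0.049, 0, 0, 0, 0, 0, 0], [0.051, 0, 0, 0, 0, 0, 0]]}}

```text
t: 7.9
tcp_pos: [0.5858, -0.0158, 0.0264]
ee_rot: [[0.999, -0.054, -0.008], [-0.054, -0.999, -0.0], [-0.008, 0.001, -1.0]]
contact_force: [-11.0, 0.6, 7.4]
width: 0.0176
finger_force: 30.0
```

Run:
```python
from h import *
to(.602,-.018,.026)
```

```text
t 7.9 tcp [ 0.5858 -0.0158  0.0264] yaw -3.08 tilt [-8.1e-03  6.0e-04 -1.0e+00] F [-11.    0.6   7.4] w 0.017596614001163566 30.000912845134735
tool shift [0.0163 0.0013 0.0003]
```

{"op": "drive_tool", "data": {"series": [[0.002, 0, 0, 0, 0, 0, 0], [0.004, 0, 0, 0, 0, 0, 0], [0.006, 0, 0, 0, 0, 0, 0], [0.008, 0, 0, 0, 0, 0, 0], [0.0095, 0, 0, 0, 0, 0, 0], [0.011, 0, 0, 0, 0, 0, 0], [0.012, 0, 0, 0, 0, 0, 0], [0.013, 0, 0, 0, 0, 0, 0]]}}

```text
t: 8.9
tcp_pos: [0.5987, -0.0165, 0.0264]
ee_rot: [[0.999, -0.054, -0.008], [-0.054, -0.999, -0.0], [-0.008, 0.001, -1.0]]
contact_force: [-10.1, 0.6, 6.9]
width: 0.018
finger_force: 30.0
```

{"op": "drive_tool", "data": {"series": [[0.001, 0, 0, 0, 0, 0, 0], [0.002, 0, 0, 0, 0, 0, 0], [0.003, 0, 0, 0, 0, 0, 0]]}}

```text
t: 9.28
tcp_pos: [0.6017, -0.0166, 0.0264]
ee_rot: [[0.999, -0.054, -0.008], [-0.054, -0.999, -0.0], [-0.008, 0.001, -1.0]]
contact_force: [-10.5, -1.2, 7.8]
width: 0.0179
finger_force: 30.0
```

{"op": "drive_tool", "data": {"series": [[0.001, 0, 0, 0, 0, 0, 0], [0.002, 0, 0, 0, 0, 0, 0]]}}

```text
t: 9.52
tcp_pos: [0.6022, -0.0166, 0.0264]
ee_rot: [[0.998, -0.054, -0.012], [-0.054, -0.999, 0.0], [-0.012, 0.001, -1.0]]
contact_force: [-15.5, 0.8, 9.9]
width: 0.0175
finger_force: 30.0
```

{"op": "drive_tool", "data": {"series": [[0.001, 0, 0, 0, 0, 0, 0], [0.002, 0, 0, 0, 0, 0, 0]]}}

```text
t: 9.78
tcp_pos: [0.6024, -0.0167, 0.0263]
ee_rot: [[0.998, -0.054, -0.016], [-0.054, -0.999, 0.0], [-0.016, 0.001, -1.0]]
contact_force: [-18.4, 0.6, 12.8]
width: 0.0174
finger_force: 30.0
```

{"op": "drive_tool", "data": {"series": [[0.001, 0, 0, 0, 0, 0, 0], [0.002, 0, 0, 0, 0, 0, 0], [0.003, 0, 0, 0, 0, 0, 0], [0.004, 0, 0, 0, 0, 0, 0]]}}

```text
t: 10.28
tcp_pos: [0.6033, -0.0167, 0.0261]
ee_rot: [[0.998, -0.054, -0.023], [-0.054, -0.999, 0.001], [-0.023, 0.001, -1.0]]
contact_force: [-26.7, 1.1, 17.6]
width: 0.018
finger_force: 30.0
```

Run:
```python
from h import *
to(.602,-.018,.026); print(state()['wrist_torque'])
p,d=snap('wrist','w2.png')
p,d=snap('top','top3.png'); W=world('top',d); x,y,z=W[...,0],W[...,1],W[...,2]
cv2.imwrite('pics/top3c.png',cv2.resize(cv2.imread('pics/top3.png')[80:240,190:360],None,fx=3.5,fy=3.5))
```

```text
t 10.28 tcp [ 0.6033 -0.0167  0.0261] yaw -3.07 tilt [-2.330e-02  7.000e-04 -9.997e-01] F [-26.7   1.1  17.6] w 0.018010004259998248 30.003949999809265
tool shift [-0.0013  0.0013  0.0001]
[ 0.26159453  4.42197937 -0.04890545]
```

View pics/w2.png

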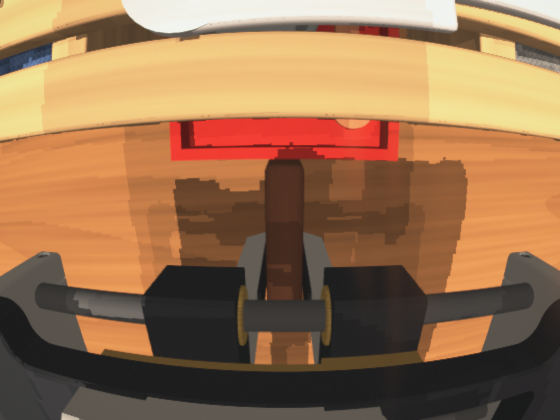

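The wrist view shows the tray under the shelf front edge, with only its near rim strip (170–398, 120–158) and the handle outside, square to the shelf. Position, contact force and near-zero yaw torque all agree with the tray being home. I ease off the press, then release and lift straight up.

{"op": "drive_tool", "data": {"series": [[-0.002, 0, 0, 0, 0, 0, 0], [-0.004, 0, 0, 0, 0, 0, 0], [-0.004, 0, 0, 0, 0, 0, 0]]}}

```text
t: 10.75
tcp_pos: [0.6035, -0.0167, 0.0261]
ee_rot: [[0.998, -0.054, -0.013], [-0.054, -0.999, 0.0], [-0.013, 0.001, -1.0]]
contact_force: [-12.4, -0.2, 9.3]
width: 0.0179
finger_force: 30.0
```

{"op": "drive_tool", "data": {"series": [[-0.004, 0, 0, 0, 0, 0, 0.2], [-0.004, 0, 0, 0, 0, 0, 0.5], [-0.004, 0, 0, 0, 0, 0, 0.6], [-0.004, 0, 0, 0, 0, 0, 0.6], [-0.004, 0, 0, 0, 0, 0, 0.6]]}}

```text
t: 11.38
tcp_pos: [0.6052, -0.0166, 0.0264]
ee_rot: [[0.999, -0.053, 0.0], [-0.053, -0.999, -0.0], [0.0, 0.0, -1.0]]
contact_force: [0.2, -0.2, -0.4]
width: 0.0548
finger_force: 0.0
```

{"op": "drive_tool", "data": {"series": [[0, 0, -0.01, 0, 0, 0, 0.6], [0, 0, -0.03, 0, 0, 0, 0.6], [0, 0, -0.07, 0, 0, 0, 0.6], [-0.01, 0, -0.11, 0, 0, 0, 0.6], [-0.04, 0, -0.15, 0, 0, 0, 0.6], [-0.09, 0, -0.17, 0, 0, 0, 0.6], [-0.15, 0, -0.17, 0, 0, 0, 0.6], [-0.21, 0, -0.17, 0, 0, 0, 0.6]]}}

```text
t: 12.38
tcp_pos: [0.3939, -0.0053, 0.1978]
ee_rot: [[0.999, -0.053, 0.003], [-0.053, -0.999, -0.001], [0.003, 0.0, -1.0]]
contact_force: [0.5, 0.3, 1.2]
width: 0.0564
finger_force: 0.0
```

Run:
```python
from h import *
to(.6,-.018,.026)
p,d=snap('top','top4.png'); W=world('top',d); x,y,z=W[...,0],W[...,1],W[...,2]
h=big((z>.036)&(z<.05)&(x>.55)&(x<.67)&(abs(y+.02)<.05)); print('handle',rect(W[h]),pca(W[h]),W[h][:,0].min())
f=p.astype(int); red=(f[...,0]>90)&(f[...,0]-f[...,1]>70)&(f[...,1]<75)&(f[...,2]<65)&(x>.6)&(x<.8)&(z<.04)
red=big(red); print('red',rect(W[red]),W[red][:,0].min(),red.sum())
q=snap('scene','s4.png')[0]
a=cv2.resize(cv2.imread('pics/top4.png')[50:220,180:380],(800,680))[:400]; 
a=cv2.resize(cv2.imread('pics/top4.png')[50:200,180:380],(400,300)); b=cv2.resize(cv2.imread('pics/s4.png')[180:360,220:460],(400,300))
cv2.imwrite('pics/end.png',np.hstack([a,b]))
```

```text
t 12.38 tcp [ 0.3939 -0.0053  0.1978] yaw -3.04 tilt [ 2.6e-03  5.0e-04 -1.0e+00] F [0.5 0.3 1.2] w 0.05640914265702751 0.0
tool shift [0.206  0.0016 0.1723]
handle (array([619.6, -18.7]), array([17.9, 74.5]), 86.95) (array([ 0.61840427, -0.01858428]), array([-0.99861571,  0.05259906])) 0.5825105867694231
red (array([667.9, -20.6]), array([117.8,  23. ]), 87.67) 0.6543242365761494 248
```

View pics/end.png

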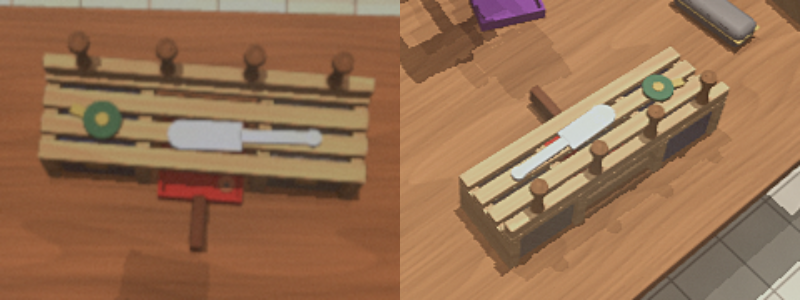

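Run:
```python
from h import *
for cam in ['top','scene']:
    p,d=camera(cam); W=world(cam,d)
    o=np.array([.719,-.0243]); c,s=np.cos(np.radians(-3.05)),np.sin(np.radians(-3.05))
    D=W[...,:2]-o; X=D[...,0]*c+D[...,1]*s; Y=-D[...,0]*s+D[...,1]*c; z=W[...,2]
    m=(d>0)&(abs(X)<.06)&(abs(Y)<.058)&(z<.072)
    m2=m&(z>.03); print(cam,m.sum(),'high pts',m2.sum())
    print(np.round(np.c_[X[m2],Y[m2],z[m2]][::max(1,m2.sum()//25)],3).tolist()); print(p[m2].mean(0) if m2.any() else '')
    for n in ['cup','key']:
        for r in trace(n,cam)[:2]:
            q=r['region']&(d>0); print(n,round(r['confidence'],2),np.round(r['rect']),np.c_[X[q],Y[q],z[q]].mean(0).round(3))
```

```text
top 557 high pts 9
[[0.039, 0.027, 0.059], [0.039, 0.024, 0.059], [0.038, 0.021, 0.061], [0.039, 0.018, 0.06], [0.04, 0.016, 0.059], [-0.0, 0.046, 0.059], [-0.002, 0.043, 0.058], [-0.006, -0.01, 0.064], [-0.005, -0.012, 0.063]]
[92.77777778 78.88888889 70.44444444]
cup 0.62 [216. 100.  26.  17.] [0.015 0.141 0.101]
cup 0.18 [130. 121.  24.  55.] [-0.094  0.384  0.04 ]
key 0.55 [288. 138.   9.   3.] [-0.035 -0.037  0.01 ]
scene 104 high pts 25
[[0.01, 0.047, 0.06], [0.007, 0.043, 0.054], [0.012, 0.042, 0.061], [0.012, 0.046, 0.058], [0.015, 0.046, 0.061], [0.005, 0.042, 0.048], [0.006, 0.045, 0.047], [0.013, 0.041, 0.058], [-0.001, 0.041, 0.037], [0.004, 0.04, 0.042], [0.004, 0.044, 0.039], [0.01, 0.041, 0.051], [-0.004, 0.037, 0.032], [0.002, 0.039, 0.038], [0.005, 0.039, 0.041], [0.004, 0.038, 0.035], [0.008, -0.015, 0.058], [0.01, -0.013, 0.059], [0.012, -0.011, 0.059], [0.003, -0.012, 0.044], [0.009, -0.015, 0.054], [0.013, -0.015, 0.059], [0.017, -0.015, 0.064], [0.002, -0.011, 0.037], [0.007, -0.012, 0.043]]
[87.12 75.2  63.68]
cup 0.45 [325. 259.  24.  10.] [0.006 0.016 0.048]
key 0.19 [297. 235.  18.  15.] [-0.103 -0.003  0.039]
```

Seen through the slats, grey rim points lie at z of about 0.06 around (9, 16) mm in the tray frame, so the cup is upright in its original spot. The key is on the tray floor.

```bash
python3 -c "
from plant import *
print(sign_off())"
```

```text
the job is handed in; nothing more can be done
None
```

The red tray is in the middle bay, square and pressed against the back stop, with the cup upright, the key in the tray and nothing else disturbed; I handed it in after about 12.5 s of robot time.

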